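# Knock the keepsake tokens out of their mould and close the organiser

## Task

Two to four bear tokens sit sunk in the mould: with the wooden mallet, strike the red sprung knock-out pin beside each of them home with a brisk blow (never push the pins with the fingers), then lift every token out and lay it in the organiser's wide front slot. Put the mallet back on its cork mat, and at the end lower the bamboo lid over the organiser's two brass pins until it rests flush all round. Leave the pacifier, nail clipper, jar and spoon alone.

Things in the scene. Friction and masses are not known exactly. Their poses are not given: they have to be found in the camera images.
- mould: Cream mould block, fixed, 130 (x) x 218 (y) x 40 mm high; origin: centre of its underside. Four cavities, 44 mm wide, 16 mm deep, in a row at x = +30, y = -78, -26, +26, +78 mm (cavity 1 to 4). At x = -35 mm and the same y, on the robot's side, stand their red-headed knock-out pins. Driving a pin down raises a lifter in its cavity's floor by as much.
- pin1 (a joint): Knock-out pin 1, a sprung steel pin with a flat red head 18 mm across: how far it is driven down, 0 (up) to 0.014 m (home). It takes 5 N to start, about 7 N at the bottom (more if fast); a friction detent holds it where it is driven. Home, it has lifted the token of cavity 1 until 12 mm of it stand proud of the block.
- pin1_top (a point): Centre of the flat top of knock-out pin 1: 70 mm above the dresser when up, 56 mm when home.
- pin2 (a joint): Knock-out pin 2, a sprung steel pin with a flat red head 18 mm across: how far it is driven down, 0 (up) to 0.014 m (home). It takes 5 N to start, about 7 N at the bottom (more if fast); a friction detent holds it where it is driven. Home, it has lifted the token of cavity 2 until 12 mm of it stand proud of the block.
- pin2_top (a point): Centre of the flat top of knock-out pin 2: 70 mm above the dresser when up, 56 mm when home.
- pin3 (a joint): Knock-out pin 3, a sprung steel pin with a flat red head 18 mm across: how far it is driven down, 0 (up) to 0.014 m (home). It takes 5 N to start, about 7 N at the bottom (more if fast); a friction detent holds it where it is driven. Home, it has lifted the token of cavity 3 until 12 mm of it stand proud of the block.
- pin3_top (a point): Centre of the flat top of knock-out pin 3: 70 mm above the dresser when up, 56 mm when home.
- pin4 (a joint): Knock-out pin 4, a sprung steel pin with a flat red head 18 mm across: how far it is driven down, 0 (up) to 0.014 m (home). It takes 5 N to start, about 7 N at the bottom (more if fast); a friction detent holds it where it is driven. Home, it has lifted the token of cavity 4 until 12 mm of it stand proud of the block.
- pin4_top (a point): Centre of the flat top of knock-out pin 4: 70 mm above the dresser when up, 56 mm when home.
- token1: Keepsake token of cavity 1 (or None if that cavity is empty): flat disc with a bear's face, 40 mm across, 14 mm thick, about 30 g; origin at the centre of its underside. It starts in cavity 1, its top 1.5 mm below the block's top face, so that it cannot be gripped before its pin is driven home.
- token2: Keepsake token of cavity 2 (or None if that cavity is empty): flat disc with a bear's face, 40 mm across, 14 mm thick, about 30 g; origin at the centre of its underside. It starts in cavity 2, its top 1.5 mm below the block's top face, so that it cannot be gripped before its pin is driven home.
- token3: Keepsake token of cavity 3 (or None if that cavity is empty): flat disc with a bear's face, 40 mm across, 14 mm thick, about 30 g; origin at the centre of its underside. It starts in cavity 3, its top 1.5 mm below the block's top face, so that it cannot be gripped before its pin is driven home.
- token4: Keepsake token of cavity 4 (or None if that cavity is empty): flat disc with a bear's face, 40 mm across, 14 mm thick, about 30 g; origin at the centre of its underside. It starts in cavity 4, its top 1.5 mm below the block's top face, so that it cannot be gripped before its pin is driven home.
- mallet: Small wooden mallet, 250 g. Origin at the centre of its cubic head, 44 x 44 x 44 mm; any side face may strike. Its square handle, 18 x 18 mm, runs along the mallet's -x from the head, from 22 to 127 mm from the origin. Starts standing on the cork mat with the handle level, 26 mm above the dresser.
- mallet_grip (a point): Point on the handle's axis 45 mm from the head's centre, the place to grip it.
- mat: Cork mat, fixed, 85 (x) x 210 (y) x 4 mm, home of the mallet; origin at the centre of its underside.
- organiser: Square bamboo organiser, fixed, 200 x 200 x 45 mm, floor 6 mm thick; origin: centre of its underside, -x is its front (robot's side). Grey-lined front slot: x -92 to +7, y -92 to +92 mm, less a 20 mm square block at x = y = -82 mm. Back slots (x 17 to 92 mm) are in use. Two brass locating pins, 10 mm across, tapered tips, at x = y = +82 and x = y = -82 mm, rise 22 mm above the rim.
- lid: Loose bamboo lid plate, 200 x 200 x 8 mm, 250 g; origin: centre of its underside. Holes 14 mm across at x = y = +82 and x = y = -82 mm take the organiser's pins (it fits equally turned by half a turn). On top in the middle a bar handle, 18 mm (x) x 80 mm (y), from 8 to 36 mm above the underside. Starts flat on the dresser.
- pacifier: Mint pacifier, 44 mm across, 33 mm tall, in a back slot of the organiser. To be left alone.
- clipper: White plastic nail clipper, 60 x 15 mm, in the other back slot. To be left alone.
- jar: Glass jar with a clasp, 70 mm across, 93 mm tall, on the dresser. To be left alone.
- spoon: Beech teething spoon, 140 mm, lying on the dresser. To be left alone.
Mind the look-alikes: they are no part of the job. Of the things like the mallet, leave any that is blue; of the rest the larger one is meant. Leave any purple look-alike of the token4 alone.

How it is judged:
On the way, in this order (a step that is already met when the one before it is completed fails the run):
1. a knock-out pin is struck down briskly (faster than 40 mm/s) by the mallet (((velocity of joint pin1 above 0.04 m/s and contact force between mallet and pin1 above 0.5 N) or (velocity of joint pin2 above 0.04 m/s and contact force between mallet and pin2 above 0.5 N) or (velocity of joint pin3 above 0.04 m/s and contact force between mallet and pin3 above 0.5 N) or (velocity of joint pin4 above 0.04 m/s and contact force between mallet and pin4 above 0.5 N))).
2. every token lies in the organiser's front slot (x of token1 in the frame of organiser between -0.092 and 0.008 m and y of token1 in the frame of organiser between -0.093 and 0.093 m and z of token1 in the frame of organiser between 0 and 0.034 m and x of token2 in the frame of organiser between -0.092 and 0.008 m and y of token2 in the frame of organiser between -0.093 and 0.093 m and z of token2 in the frame of organiser between 0 and 0.034 m and x of token3 in the frame of organiser between -0.092 and 0.008 m and y of token3 in the frame of organiser between -0.093 and 0.093 m and z of token3 in the frame of organiser between 0 and 0.034 m and x of token4 in the frame of organiser between -0.092 and 0.008 m and y of token4 in the frame of organiser between -0.093 and 0.093 m and z of token4 in the frame of organiser between 0 and 0.034 m), for 0.2 s.
At the end, for the whole second after the job is handed in: Every token lies in the front slot (at most two deep); the lid rests on the rim over both pins (within 3 mm of rim height, 0.03 rad tilt, 5 mm of centre, 0.05 rad of square); the mallet head rests on the cork mat (its centre over the mat or at most 10 mm outside); lid and mallet at rest (all of step 2 and x of mallet in the frame of mat between -0.0525 and 0.0525 m and y of mallet in the frame of mat between -0.115 and 0.115 m and z of mallet in the frame of mat below 0.032 m and z of lid in the frame of organiser between 0.042 and 0.048 m and angle between lid's own z axis and vertical below 0.03 rad and horizontal distance between lid and organiser below 0.005 m and angle between the x axis of lid and the x axis of organiser, either way round below 0.05 rad and linear speed of each of lid, mallet below 0.02 m/s); the robot touches nothing.
It fails at once if a finger presses a knock-out pin (contact force between the fingers and pin1 above 1.5 N or contact force between the fingers and pin2 above 1.5 N or contact force between the fingers and pin3 above 1.5 N or contact force between the fingers and pin4 above 1.5 N).
It fails at once if the jar or the spoon is moved more than 3 cm, or the jar is tipped (distance of any of jar, spoon from where it was at the start of the episode above 0.03 m or angle between jar's own z axis and vertical above 0.3 rad).
It fails at once if the pacifier or the nail clipper is taken out of its slot (x of any of pacifier, clipper in the frame of organiser below 0.01 m or height (world z) of any of pacifier, clipper above 0.06 m).
Of token1, token2, token3, token4 only 2 to 4 are there at a start; the rules pass over those that are not, and their reading is None.
At some moment in a run one of mallet, lid may be knocked a few centimetres aside while the robot is not near it.
Once in a run the grip may slacken for a moment while it holds something.
It also fails if it takes over 210 s, if anything falls off the work surface, if the arm or the gripper's body presses on something with over 40 N, if the wrist force passes 120 N, or if a joint passes its speed limit or range.

## Robot

A 6-joint arm with a two-finger parallel gripper is mounted at the origin on the work surface. World frame = base frame: x ahead of the robot, y to its left, z up, the work surface at z = 0. Lengths are in m, angles in rad, forces in N, time in s.
With the tool pointing down it reaches from about 0.225 to 0.875 m from the base axis. Payload 3.4 kg.
Tool frame: the origin (TCP) lies at the very end of the fingers, on their centre line; the grasp point (between the pads) lies manip.grip_point_offset behind it (manip.grip_point_offset is the distance from the TCP to the grasp point, in m); z points along the fingers, y is the line along which they close (so a half turn about z gives the same grasp; the last joint's range is limited). The gripper opens to 85 mm and grips with 20 to 120 N. Pads are 22 mm wide; open, the fingers measure 114 mm over their backs; the gripper's body (76 mm by 85 mm) begins 54 mm behind the grasp point. The pads swing forward as they close: fully open they stand 13 mm farther back than shut.
Start: joints at [1.129, 0.276, 1.505, -0, 1.361, -0.121], TCP at [0.181, 0.546, 0.231] pointing down, gripper open.
Joint ranges: [-2.89, 2.89], [-0.75, 2.08], [0.22, 2.7], [-1.18, 4.32], [0.11, 2.71], [-2.7, 2.7]. Speed limits (rad/s): [2.57, 2.57, 3.14, 3.14, 3.14, 3.14].

## Interface

Orientations are given as a unit quaternion [w, x, y, z].
In Python, from rig import manip gives the robot as it stands.
- The arm moves only by the shell command python3 -m pendant 'ROWS' [FORCE]. ROWS is JSON, a list of rows, each an object of numbers: "jaw": the opening, from -1 (shut) to 1 (fully open); "tx", "ty", "tz": the shift along the world's x, y, z in cm; "ax", "ay", "az": the turn, a rotation vector about the world's x, y, z in degrees. In form: [{"jaw": .., "tx": .., "ty": .., "tz": .., "ax": .., "ay": .., "az": ..}, ...]. A call has 1 to 10 rows; each row is the pose to reach, as a shift and turn from the pose commanded when the call began; what a row does not reach only later rows make up. A row lasts 1/8 s, in which the tool goes at most 62.5 mm and 10.7 degrees, less where a joint would pass 70% of its speed; a pose out of reach is approached as far as the arm can. A call with a gripper value outside its range is refused whole. The fingers move at their own pace and stop on an object; FORCE is the grip in N (left out, the last holds). Time passes only in rows, so rows that repeat a pose let the fingers close. It gives the time, the measured TCP pose, the force, the opening and the grip force at its end, in the units of the state.
- manip.get_state(): the state, without advancing time (a new reading comes with each control period).
- manip.get_image(name): name is "scene" or "top" or "wrist"; returns a dict with "pixels" (420x560x3 uint8, blue, green, red), "depth" (420x560 float32, m along the optical axis (not along the pixel's ray), 0 where there is no reading), "fx", "fy", "cx", "cy" (pixels), "D" ([k1, k2, p1, p2, k3] as OpenCV has them; the pictures are not rectified), "pose" (4x4, takes a point from camera to world coordinates). Camera axes: x right, y down, z forward; pixel columns grow to the right and rows downward; lengths in m; the calibration is good to about 2 mm. A picture is of the moment at which its call begins.
- manip.sign_off(): hands the job in; it is judged then, once.
The state is a dict: "clock": time; "qpos": joint angles; "qd": joint speeds; "effort": joint torques, N m; "position": TCP position; "ee_rot": TCP orientation; "contact_force": force on the tool from outside, world axes, zero at the start; "moment": the same for the moment, N m; "width": finger opening in m; "gripper_force": force on a finger pad.
Only numpy, scipy, OpenCV 4.12 (cv2) and the standard library are available. Lean on these libraries where they do the work, as an engineer would, in place of code of your own. Each camera call takes 0.05 s, during which the arm holds its last target. There are 200 camera calls.

## Working session

There is one attempt and no reset: what is moved stays moved. The work goes in short steps, Python scripts to look and compute and a shell command to move; the robot and the scene stay as the last step left them, time stands still between calls to the robot, and variables do not carry over. Pictures are saved under pics/ and viewed, at most 14 in all, crops included, and the job is handed in when it is done.

```bash
ls; mkdir -p pics; cat > h.py <<'E'
import numpy as np, cv2
from rig import manip
def cloud(name):
    im=manip.get_image(name); d=im["depth"]; h,w=d.shape
    K=np.array([[im["fx"],0,im["cx"]],[0,im["fy"],im["cy"]],[0,0,1]])
    uv=np.mgrid[0:h,0:w][::-1].reshape(2,-1).T.astype(np.float64)
    n=cv2.undistortPoints(uv.reshape(-1,1,2),K,np.array(im["D"])).reshape(-1,2)
    P=np.c_[n,np.ones(len(n))]*d.reshape(-1,1)
    T=np.array(im["pose"]); W=(P@T[:3,:3].T+T[:3,3]).reshape(h,w,3)
    W[d==0]=np.nan
    return im["pixels"],W,im
E
python3 - <<'E'
from h import *
for n in("top","scene"):
    p,W,im=cloud(n); cv2.imwrite(f"pics/{n}0.png",p); np.savez(f"{n}0.npz",p=p,W=W); print(n,np.round(im["pose"],3).tolist())
print(manip.get_state(), manip.grip_point_offset)
E
```

```text
pics
top [[-0.02, -0.981, 0.191, 0.297], [-1.0, 0.021, 0.005, -0.006], [-0.009, -0.191, -0.982, 1.007], [0.0, 0.0, 0.0, 1.0]]
scene [[0.336, 0.563, -0.755, 1.134], [0.941, -0.181, 0.284, -0.254], [0.024, -0.806, -0.591, 0.579], [0.0, 0.0, 0.0, 1.0]]
{'clock': 0.1, 'qpos': array([ 1.12900637e+00,  2.76535679e-01,  1.50599019e+00,  2.59279637e-05,
        1.36072588e+00, -1.21013061e-01]), 'qd': array([ 0.00093377, -0.00220957, -0.00112022, -0.00037458, -0.00085079,
       -0.00029706]), 'effort': array([ 1.35652295e-03, -4.17694795e+01, -2.46405637e+01, -4.36307459e-05,
        5.72166959e-03,  2.03849311e-05]), 'position': array([0.18110081, 0.54524071, 0.2305305 ]), 'ee_rot': array([-2.42545689e-04,  1.59704307e-01,  9.87164549e-01, -7.93399767e-04]), 'contact_force': array([-0.31833433,  0.35108757,  0.12990979]), 'moment': array([-0.029344  , -0.0184897 ,  0.02427961]), 'gripper_force': 0.0, 'width': 0.08567517819889153} 0.0187
```

View pics/top0.png

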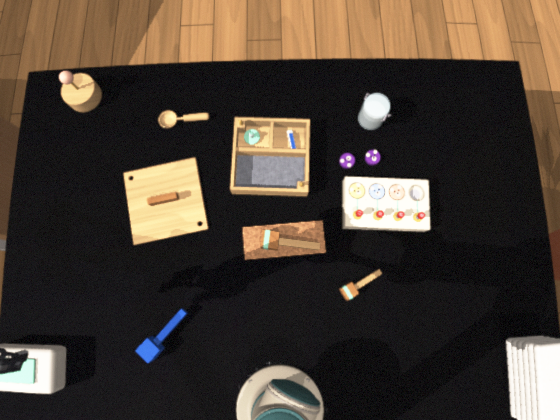

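View pics/scene0.png

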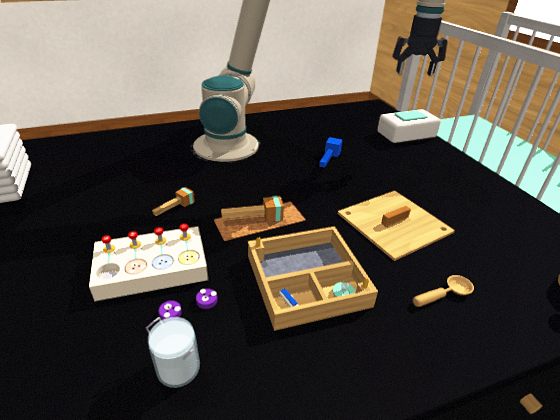

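Top view: three mallet-like things: wooden one on the cork mat (285,241), a smaller wooden one (358,286) and a blue one (160,338). The mat one is meant, since it is the larger of those not blue. The purple discs (347,160) and (372,157) are look-alike tokens. The mould is at (386,203), organiser (271,156), lid (165,200). The crop below is to confirm the mallet and show which cavities are filled.

```bash
python3 - <<'E'
from h import *
f=np.load("top0.npz"); p,W=f["p"],f["W"]
cv2.imwrite("pics/crop0.png",cv2.resize(p[165:305,230:440],None,fx=3.8,fy=3.8,interpolation=cv2.INTER_CUBIC))
ok=~np.isnan(W[...,2]); X,Y,Z=W[...,0],W[...,1],W[...,2]
def rect(name,box,z0,z1,extra=None):
    u0,v0,u1,v1=box; m=np.zeros_like(ok); m[v0:v1,u0:u1]=1; m&=ok&(Z>z0)&(Z<z1)
    if extra is not None: m&=extra
    q=W[m]; r=cv2.minAreaRect(q[:,:2].astype(np.float32)*1000)
    print(name,len(q),"c",np.round(r[0],1),"size",np.round(r[1],1),"ang",round(r[2],1),"z",np.round(np.median(q[:,2])*1000,1))
hsv=cv2.cvtColor(p,cv2.COLOR_BGR2HSV)
rect("mould",(330,165,445,240),.030,.046)
rect("organ",(222,108,320,205),.035,.05)
rect("lid",(115,150,215,250),.004,.012)
rect("lidbar",(115,150,215,250),.025,.045)
rect("mat",(235,212,335,268),.002,.008)
rect("mhead",(235,212,335,268),.040,.055)
rect("mhandle",(235,212,335,268),.03,.040)
red=((hsv[...,0]<8)|(hsv[...,0]>172))&(hsv[...,1]>150)&(hsv[...,2]>90)
m=red&ok&(Z>.06)&(Y<-.1); n,l,s,c=cv2.connectedComponentsWithStats(m.astype(np.uint8))
for i in range(1,n):
    if s[i,4]>8: print("pin",c[i].round(1),np.median(W[l==i],0).round(4))
for u,v in((357,190),(377,190),(397,191),(417,193)): print("cav",(u,v),np.nanmedian(W[v-4:v+5,u-4:u+5].reshape(-1,3),0).round(4))
for box in((355,85,395,135),(155,105,212,130)):
    u0,v0,u1,v1=box;m=np.zeros_like(ok);m[v0:v1,u0:u1]=1;m&=ok&(Z>.006);print(W[m].min(0).round(3),W[m].max(0).round(3))
print(np.round([np.nanmin(W[100:305,120:440],(0,1)),np.nanmax(W[100:305,120:440],(0,1))],3))
E
```

```text
mould 3766 c [ 506.3 -285.8] size [218.6 132. ] ang 86.3 z 40.1
organ 1567 c [642.1  11.7] size [200.9 201.1] ang 86.8 z 44.2
lid 4993 c [540.5 304. ] size [279.4 279.1] ang 0.6 z 8.9
lidbar 239 c [532.9 297. ] size [19.6 81.3] ang 10.1 z 36.5
mat 2467 c [421.8 -20.4] size [260.7 144.6] ang 88.8 z 4.1
mhead 315 c [417.6  17.5] size [44.  44.2] ang 81.9 z 48.9
mhandle 311 c [410.2 -35.2] size [148.5  35.5] ang 88.6 z 35.3
pin [357.9 213.6] [ 0.4727 -0.2004  0.0696]
pin [379.5 214.2] [ 0.468  -0.2543  0.0711]
pin [398.6 215.5] [ 0.4642 -0.3024  0.071 ]
pin [419.1 216.1] [ 0.4624 -0.3556  0.069 ]
cav (357, 190) [ 0.5403 -0.2101  0.0391]
cav (377, 190) [ 0.5393 -0.2618  0.0393]
cav (397, 191) [ 0.536  -0.3144  0.0392]
cav (417, 193) [ 0.5329 -0.3715  0.0243]
[ 0.715 -0.312  0.006] [ 0.835 -0.232  0.097]
[0.739 0.183 0.006] [0.807 0.332 0.024]
[[ 0.244 -0.475 -0.007]
 [ 0.835  0.445  0.097]]
```

View pics/crop0.png

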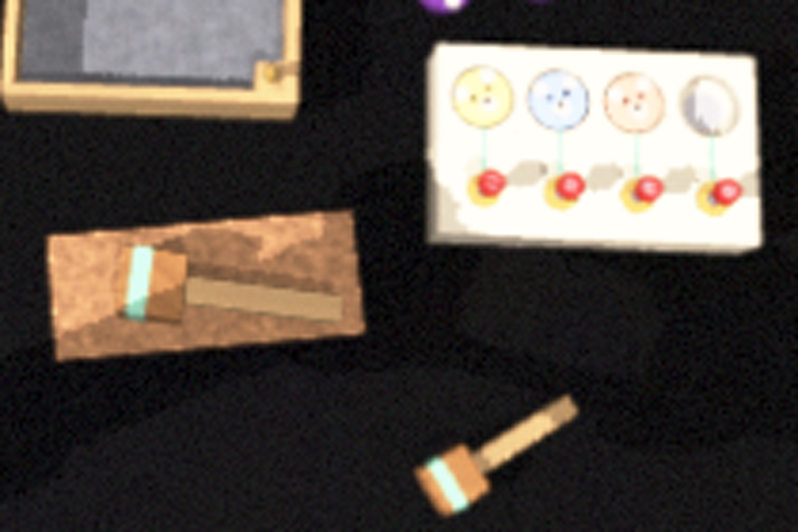

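The crop confirms the brown mallet on the mat: head at crop (155,285), handle running right. Cavity 1 (rightmost, crop (712,107)) is empty; cavities 2, 3 and 4 hold tokens. I'll move above the grip point.

```bash
R='{"jaw":1,"tx":23,"ty":-57.2,"tz":-6,"az":-79.7}'; python3 -m pendant '[{"jaw":1,"tx":23,"ty":-57.2,"tz":-6,"az":-79.7},{"jaw":1,"tx":23,"ty":-57.2,"tz":-6,"az":-79.7},{"jaw":1,"tx":23,"ty":-57.2,"tz":-6,"az":-79.7},{"jaw":1,"tx":23,"ty":-57.2,"tz":-6,"az":-79.7},{"jaw":1,"tx":23,"ty":-57.2,"tz":-6,"az":-79.7},{"jaw":1,"tx":23,"ty":-57.2,"tz":-6,"az":-79.7},{"jaw":1,"tx":23,"ty":-57.2,"tz":-6,"az":-79.7},{"jaw":1,"tx":23,"ty":-57.2,"tz":-6,"az":-79.7},{"jaw":1,"tx":23,"ty":-57.2,"tz":-6,"az":-79.7},{"jaw":1,"tx":23,"ty":-57.2,"tz":-6,"az":-79.7}]'
cat >> h.py <<'E'
def yang():
    w,x,y,z=manip.get_state()["ee_rot"]; return np.degrees(np.arctan2(1-2*(x*x+z*z),2*(x*y-w*z)))
E
python3 - <<'E'
from h import *
s=manip.get_state();print(s["clock"],s["position"].round(4),yang().round(2),s["qpos"].round(2))
p,W,im=cloud("wrist"); cv2.imwrite("pics/wr1.png",p)
X,Y,Z=W[...,0],W[...,1],W[...,2]
for a,b in((.042,.056),(.030,.039)):
    m=(Z>a)&(Z<b)&(X>.3)&(X<.5)&(Y>-.2)&(Y<.1)
    q=W[m]; 
    if len(q)>20: print(len(q),cv2.minAreaRect(q[:,:2].astype(np.float32)*1000),np.median(q,0))
E
```

```text
0.1 [0.1811 0.5452 0.2305] 71.62 [ 1.13  0.28  1.51  0.    1.36 -0.12]invalid input at $[0]: expected keys jaw, tx, ty, tz, ax, ay, az
```

```bash
python3 -m pendant '[{"jaw":1,"tx":23,"ty":-57.2,"tz":-6,"ax":0,"ay":0,"az":-79.7},{"jaw":1,"tx":23,"ty":-57.2,"tz":-6,"ax":0,"ay":0,"az":-79.7},{"jaw":1,"tx":23,"ty":-57.2,"tz":-6,"ax":0,"ay":0,"az":-79.7},{"jaw":1,"tx":23,"ty":-57.2,"tz":-6,"ax":0,"ay":0,"az":-79.7},{"jaw":1,"tx":23,"ty":-57.2,"tz":-6,"ax":0,"ay":0,"az":-79.7},{"jaw":1,"tx":23,"ty":-57.2,"tz":-6,"ax":0,"ay":0,"az":-79.7},{"jaw":1,"tx":23,"ty":-57.2,"tz":-6,"ax":0,"ay":0,"az":-79.7},{"jaw":1,"tx":23,"ty":-57.2,"tz":-6,"ax":0,"ay":0,"az":-79.7},{"jaw":1,"tx":23,"ty":-57.2,"tz":-6,"ax":0,"ay":0,"az":-79.7},{"jaw":1,"tx":23,"ty":-57.2,"tz":-6,"ax":0,"ay":0,"az":-79.7}]'
cat > w.py <<'E'
from h import *
s=manip.get_state();print(s["clock"],s["position"].round(4),yang().round(2),s["qpos"].round(2))
p,W,im=cloud("wrist"); cv2.imwrite("pics/wr1.png",p)
X,Y,Z=W[...,0],W[...,1],W[...,2]
for a,b in((.042,.056),(.030,.039)):
    m=(Z>a)&(Z<b)&(X>.3)&(X<.5)&(Y>-.2)&(Y<.1)
    q=W[m]; 
    if len(q)>20: print(len(q),cv2.minAreaRect(q[:,:2].astype(np.float32)*1000),np.median(q,0))
E
python3 w.py
```

```text
clock: 1.4
position: [0.4118, -0.0285, 0.1712]
ee_rot: [0.0, 0.756, 0.655, 0.0]
contact_force: [1.1, 0.5, 0.2]
width: 0.0855
gripper_force: 0.0
1.4 [ 0.4118 -0.0285  0.1712] -8.15 [-0.24  0.08  1.92  0.    1.14 -0.1 ]
2486 ((431.54046630859375, -80.00702667236328), (53.364227294921875, 249.70680236816406), 9.081635475158691) [0.41609498 0.01798988 0.04721621]
2367 ((410.580322265625, -78.05337524414062), (235.79348754882812, 199.68748474121094), 84.2630844116211) [ 0.40814806 -0.07153484  0.03424589]
```

```bash
python3 - <<'E'
from h import *
p,W,im=cloud("wrist"); X,Y,Z=W[...,0],W[...,1],W[...,2]
m=(Z>.031)&(Z<.039)&(abs(X-.41)<.025)&(Y<-.015)&(Y>-.10)
for y in np.arange(-.10,-.01,.01):
    q=X[m&(abs(Y-y)<.005)]; 
    if len(q)>20: print(round(y,3),len(q),(np.percentile(q,[2,50,98])*1000).round(1))
m=(Z>.043)&(Z<.054)&(abs(X-.41)<.04)&(Y>-.02)
print(cv2.minAreaRect(W[m][:,:2].astype(np.float32)*1000))
m=(Z>.001)&(Z<.008)&(abs(X-.41)<.08)&(abs(Y+.02)<.13)
print(cv2.minAreaRect(W[m][:,:2].astype(np.float32)*1000))
E
```

```text
-0.1 77 [390.5 398.7 407.3]
-0.09 146 [391.7 400.2 408.5]
-0.08 161 [392.4 401.  410. ]
-0.07 167 [393.8 402.6 411.4]
-0.06 171 [395.4 404.4 412.9]
-0.05 178 [396.9 405.6 414.3]
-0.04 178 [398.8 407.4 415.8]
-0.03 183 [400.3 408.7 417.3]
-0.02 185 [401.9 410.3 418.6]
((415.6607971191406, 16.707508087158203), (43.497196197509766, 44.308815002441406), 81.89146423339844)
((410.05523681640625, -18.902679443359375), (257.3287048339844, 159.08059692382812), 89.86837005615234)
```

```bash
python3 -m pendant '[{"jaw":1,"tx":-0.25,"ty":0,"tz":-6,"ax":0,"ay":0,"az":0},{"jaw":1,"tx":-0.25,"ty":0,"tz":-12,"ax":0,"ay":0,"az":0},{"jaw":1,"tx":-0.25,"ty":0,"tz":-16.3,"ax":0,"ay":0,"az":0},{"jaw":1,"tx":-0.25,"ty":0,"tz":-16.3,"ax":0,"ay":0,"az":0},{"jaw":-1,"tx":-0.25,"ty":0,"tz":-16.3,"ax":0,"ay":0,"az":0},{"jaw":-1,"tx":-0.25,"ty":0,"tz":-16.3,"ax":0,"ay":0,"az":0},{"jaw":-1,"tx":-0.25,"ty":0,"tz":-16.3,"ax":0,"ay":0,"az":0},{"jaw":-1,"tx":-0.25,"ty":0,"tz":-16.3,"ax":0,"ay":0,"az":0},{"jaw":-1,"tx":-0.25,"ty":0,"tz":-16.3,"ax":0,"ay":0,"az":0},{"jaw":-1,"tx":-0.25,"ty":0,"tz":-16.3,"ax":0,"ay":0,"az":0}]' 110
```

```text
clock: 2.75
position: [0.4098, -0.0265, 0.0095]
ee_rot: [0.001, 0.755, 0.656, 0.001]
contact_force: [-0.6, 0.3, 8.8]
width: 0.0159
gripper_force: 107.1
```

```bash
python3 -m pendant '[{"jaw":-1,"tx":0,"ty":0,"tz":5,"ax":0,"ay":0,"az":0},{"jaw":-1,"tx":0,"ty":0,"tz":11,"ax":0,"ay":0,"az":0},{"jaw":-1,"tx":0.3,"ty":-2.3,"tz":13,"ax":0,"ay":0,"az":-10.6},{"jaw":-1,"tx":0.6,"ty":-4.6,"tz":13,"ax":0,"ay":0,"az":-21.2},{"jaw":-1,"tx":0.9,"ty":-7,"tz":13,"ax":0,"ay":0,"az":-31.8},{"jaw":-1,"tx":1.2,"ty":-9.3,"tz":13,"ax":0,"ay":0,"az":-42.4},{"jaw":-1,"tx":1.5,"ty":-11.6,"tz":13,"ax":0,"ay":0,"az":-53},{"jaw":-1,"tx":1.8,"ty":-14,"tz":13,"ax":0,"ay":0,"az":-63.6},{"jaw":-1,"tx":2.1,"ty":-16.3,"tz":13,"ax":0,"ay":0,"az":-74.2},{"jaw":-1,"tx":2.3,"ty":-17.6,"tz":13,"ax":0,"ay":0,"az":-84.8}]' 110
python3 -m pendant '[{"jaw":-1,"tx":0,"ty":0,"tz":0,"ax":0,"ay":0,"az":-0.8},{"jaw":-1,"tx":0,"ty":0,"tz":0,"ax":0,"ay":0,"az":-0.8},{"jaw":-1,"tx":0,"ty":0,"tz":0,"ax":0,"ay":0,"az":-0.8},{"jaw":-1,"tx":0,"ty":0,"tz":0,"ax":0,"ay":0,"az":-0.8}]' 110
python3 - <<'E'
from h import *
p,W,im=cloud("wrist"); cv2.imwrite("pics/wr2.png",p); print(yang())
p,W,im=cloud("top"); X,Y,Z=W[...,0],W[...,1],W[...,2]
m=(X>.43)&(X<.53)&(Y<-.14)&(Y>-.38)&(Z>.11)&(Z<.2)
cv2.imwrite("pics/top2.png",np.hstack([cv2.resize(p[150:270,250:450],None,fx=4,fy=4)]))
p,W,im=cloud("scene"); cv2.imwrite("pics/sc2.png",cv2.resize(p[140:340,50:300],None,fx=3,fy=3))
E
```

```text
clock: 4.0
position: [0.4313, -0.2031, 0.138]
ee_rot: [-0.0, 1.0, -0.029, -0.001]
contact_force: [0.3, 0.4, -3.0]
width: 0.0162
gripper_force: 108.5
clock: 4.5
position: [0.4317, -0.2017, 0.1384]
ee_rot: [-0.0, 1.0, -0.031, -0.0]
contact_force: [0.2, 1.2, -3.1]
width: 0.0162
gripper_force: 108.6
-93.6151900562244
```

View pics/sc2.png

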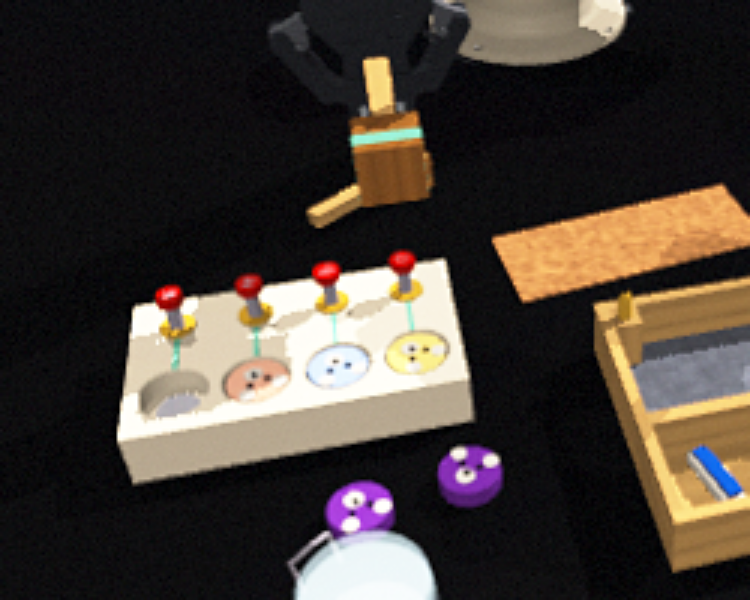

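View pics/wr2.png

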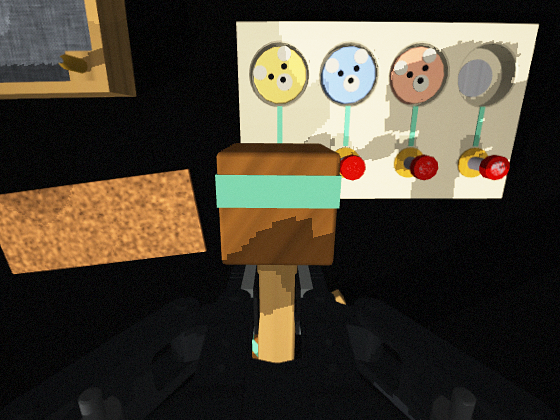

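The mallet is held level and square, its head at crop (388,160) over pin 4, with the red pins still up. Striking pin 4.

```bash
python3 -m pendant '[{"jaw":-1,"tx":0.1,"ty":-0.3,"tz":-2,"ax":0,"ay":0,"az":0},{"jaw":-1,"tx":0.1,"ty":-0.3,"tz":-2.5,"ax":0,"ay":0,"az":0},{"jaw":-1,"tx":0.1,"ty":-0.3,"tz":-5,"ax":0,"ay":0,"az":0},{"jaw":-1,"tx":0.1,"ty":-0.3,"tz":-7.7,"ax":0,"ay":0,"az":0},{"jaw":-1,"tx":0.1,"ty":-0.3,"tz":-7.8,"ax":0,"ay":0,"az":0}]' 115
python3 -m pendant '[{"jaw":-1,"tx":0,"ty":0,"tz":2,"ax":0,"ay":0,"az":0},{"jaw":-1,"tx":0,"ty":0,"tz":5,"ax":0,"ay":0,"az":0},{"jaw":-1,"tx":0,"ty":0,"tz":5,"ax":0,"ay":0,"az":0}]' 115
cat > pins.py <<'E'
from h import *
p,W,im=cloud("scene"); X,Y,Z=W[...,0],W[...,1],W[...,2]
hsv=cv2.cvtColor(p,cv2.COLOR_BGR2HSV)
red=((hsv[...,0]<8)|(hsv[...,0]>172))&(hsv[...,1]>150)&(hsv[...,2]>60)
m=red&(Z>.04)&(Y<-.1)&(Y>-.4)&(X<.56)&(Z<.08); n,l,s,c=cv2.connectedComponentsWithStats(m.astype(np.uint8))
for i in range(1,n):
    if s[i,4]>8: print("pin",c[i].round(1),np.percentile(W[l==i],90,axis=0).round(4))
for k,(x,y) in {4:(.5412,-.2099),3:(.5379,-.2618),2:(.5345,-.3137)}.items():
    r=np.hypot(X-x,Y-y)<.014; print("tok",k,np.nanmedian(Z[r]).round(4))
cv2.imwrite("pics/sc3.png",cv2.resize(p[140:340,50:300],None,fx=3,fy=3))
E
python3 pins.py
```

```text
clock: 5.28
position: [0.4333, -0.2061, 0.0604]
ee_rot: [0.001, 0.999, -0.032, 0.0]
contact_force: [-0.4, -0.7, -1.1]
width: 0.016
gripper_force: 116.0
clock: 5.65
position: [0.4347, -0.2064, 0.1124]
ee_rot: [0.002, 0.999, -0.032, 0.003]
contact_force: [-0.2, 0.4, -3.8]
width: 0.0158
gripper_force: 115.7
pin [158.1 231. ] [ 0.4811 -0.2535  0.0705]
pin [184.5 232.4] [ 0.4842 -0.2011  0.0561]
pin [133.  235.1] [ 0.4784 -0.3035  0.0702]
pin [105.9 239.2] [ 0.4744 -0.3562  0.0708]
tok 4 0.0524
tok 3 0.0385
tok 2 0.0382
```

Pin 4 went home in one blow. On to pins 3 and 2.

```bash
python3 -m pendant '[{"jaw":-1,"tx":-0.3,"ty":-3,"tz":0,"ax":0,"ay":0,"az":0},{"jaw":-1,"tx":-0.4,"ty":-5.2,"tz":0,"ax":0,"ay":0,"az":0},{"jaw":-1,"tx":-0.4,"ty":-5.2,"tz":0,"ax":0,"ay":0,"az":0},{"jaw":-1,"tx":-0.4,"ty":-5.2,"tz":-2.5,"ax":0,"ay":0,"az":0},{"jaw":-1,"tx":-0.4,"ty":-5.2,"tz":-5.2,"ax":0,"ay":0,"az":0},{"jaw":-1,"tx":-0.4,"ty":-5.2,"tz":-5.25,"ax":0,"ay":0,"az":0},{"jaw":-1,"tx":-0.4,"ty":-5.2,"tz":-3,"ax":0,"ay":0,"az":0},{"jaw":-1,"tx":-0.4,"ty":-5.2,"tz":0,"ax":0,"ay":0,"az":0},{"jaw":-1,"tx":-0.4,"ty":-5.2,"tz":0,"ax":0,"ay":0,"az":0}]' 115
python3 pins.py
python3 -m pendant '[{"jaw":-1,"tx":-0.3,"ty":-3,"tz":0,"ax":0,"ay":0,"az":0},{"jaw":-1,"tx":-0.35,"ty":-5.2,"tz":0,"ax":0,"ay":0,"az":0},{"jaw":-1,"tx":-0.35,"ty":-5.2,"tz":0,"ax":0,"ay":0,"az":0},{"jaw":-1,"tx":-0.35,"ty":-5.2,"tz":-2.5,"ax":0,"ay":0,"az":0},{"jaw":-1,"tx":-0.35,"ty":-5.2,"tz":-5.2,"ax":0,"ay":0,"az":0},{"jaw":-1,"tx":-0.35,"ty":-5.2,"tz":-5.25,"ax":0,"ay":0,"az":0},{"jaw":-1,"tx":-0.35,"ty":-5.2,"tz":-3,"ax":0,"ay":0,"az":0},{"jaw":-1,"tx":-0.35,"ty":-5.2,"tz":0,"ax":0,"ay":0,"az":0},{"jaw":-1,"tx":-0.35,"ty":-5.2,"tz":0,"ax":0,"ay":0,"az":0}]' 115
python3 pins.py
```

```text
clock: 6.82
position: [0.4303, -0.2579, 0.1118]
ee_rot: [0.001, 0.999, -0.032, 0.002]
contact_force: [-0.2, -0.9, -2.5]
width: 0.0159
gripper_force: 118.9
pin [184.4 232.4] [ 0.4842 -0.2018  0.0562]
pin [133.  235.1] [ 0.4776 -0.3035  0.071 ]
pin [159.7 236.6] [ 0.4806 -0.2528  0.0565]
pin [105.9 239.2] [ 0.4749 -0.3562  0.0703]
tok 4 0.0523
tok 3 0.0523
tok 2 0.0382
clock: 8.0
position: [0.4266, -0.31, 0.1124]
ee_rot: [0.001, 0.999, -0.032, 0.002]
contact_force: [-0.5, -0.4, -2.7]
width: 0.0159
gripper_force: 119.2
pin [184.4 232.4] [ 0.4836 -0.2017  0.0569]
pin [159.7 236.5] [ 0.4807 -0.2529  0.0563]
pin [105.9 239.2] [ 0.4746 -0.3559  0.0708]
pin [133.8 240.3] [ 0.478  -0.305   0.0561]
tok 4 0.0521
tok 3 0.0522
tok 2 0.0522
```

```bash
python3 -m pendant '[{"jaw":-1,"tx":-0.2,"ty":3.5,"tz":1,"ax":0,"ay":0,"az":10.6},{"jaw":-1,"tx":-0.4,"ty":7,"tz":1,"ax":0,"ay":0,"az":21.2},{"jaw":-1,"tx":-0.6,"ty":10.5,"tz":1,"ax":0,"ay":0,"az":31.8},{"jaw":-1,"tx":-0.8,"ty":14,"tz":1,"ax":0,"ay":0,"az":42.4},{"jaw":-1,"tx":-1,"ty":17.5,"tz":1,"ax":0,"ay":0,"az":53},{"jaw":-1,"tx":-1.2,"ty":21,"tz":1,"ax":0,"ay":0,"az":63.6},{"jaw":-1,"tx":-1.5,"ty":24.5,"tz":1,"ax":0,"ay":0,"az":74.2},{"jaw":-1,"tx":-1.7,"ty":28.3,"tz":1,"ax":0,"ay":0,"az":84.8},{"jaw":-1,"tx":-1.7,"ty":28.3,"tz":-3,"ax":0,"ay":0,"az":85.6},{"jaw":-1,"tx":-1.7,"ty":28.3,"tz":-7,"ax":0,"ay":0,"az":85.6}]' 115
python3 -m pendant '[{"jaw":-1,"tx":0,"ty":0,"tz":-1.5,"ax":0,"ay":0,"az":0},{"jaw":-1,"tx":0,"ty":0,"tz":-2.5,"ax":0,"ay":0,"az":0},{"jaw":-1,"tx":0,"ty":0,"tz":-3,"ax":0,"ay":0,"az":0},{"jaw":-1,"tx":0,"ty":0,"tz":-3,"ax":0,"ay":0,"az":0}]' 60
```

```text
clock: 9.3
position: [0.4076, -0.0254, 0.0389]
ee_rot: [-0.0, 0.755, 0.656, 0.0]
contact_force: [-0.1, -0.1, -2.9]
width: 0.0161
gripper_force: 119.1
clock: 9.8
position: [0.4084, -0.0263, 0.0103]
ee_rot: [-0.0, 0.755, 0.655, 0.0]
contact_force: [0.8, -0.5, -3.6]
width: 0.0157
gripper_force: 118.8
```

```bash
python3 -m pendant '[{"jaw":-1,"tx":0,"ty":0,"tz":-0.1,"ax":0,"ay":0,"az":0},{"jaw":0.3,"tx":0,"ty":0,"tz":-0.1,"ax":0,"ay":0,"az":0},{"jaw":0.3,"tx":0,"ty":0,"tz":-0.1,"ax":0,"ay":0,"az":0},{"jaw":0.3,"tx":0,"ty":0,"tz":-0.1,"ax":0,"ay":0,"az":0},{"jaw":0.3,"tx":0,"ty":0,"tz":6,"ax":0,"ay":0,"az":0},{"jaw":0.3,"tx":0,"ty":0,"tz":12,"ax":0,"ay":0,"az":0},{"jaw":0.3,"tx":4,"ty":-5,"tz":13,"ax":0,"ay":0,"az":4.4},{"jaw":0.3,"tx":8,"ty":-10,"tz":13,"ax":0,"ay":0,"az":4.4},{"jaw":0.3,"tx":11,"ty":-15,"tz":13,"ax":0,"ay":0,"az":4.4},{"jaw":0.3,"tx":13.3,"ty":-18.4,"tz":13,"ax":0,"ay":0,"az":4.4}]' 60
python3 -m pendant '[{"jaw":0.3,"tx":0,"ty":0,"tz":0,"ax":0,"ay":0,"az":0},{"jaw":0.3,"tx":0,"ty":0,"tz":0,"ax":0,"ay":0,"az":0}]' 40
python3 - <<'E'
from h import *
p,W,im=cloud("wrist"); X,Y,Z=W[...,0],W[...,1],W[...,2]
cv2.imwrite("pics/wr4.png",p)
s=manip.get_state();print(s["position"].round(4),yang().round(2),s["width"])
for k,(x,y) in {4:(.5412,-.2099),3:(.5379,-.2618),2:(.5345,-.3137)}.items():
    m=(Z>.048)&(Z<.058)&(np.hypot(X-x,Y-y)<.026); 
    if m.sum()>30: print(k,m.sum(),cv2.minEnclosingCircle(W[m][:,:2].astype(np.float32)*1000),np.median(W[m],0).round(4))
p,W,im=cloud("top"); X,Y,Z=W[...,0],W[...,1],W[...,2]
for n,m in {"head":(Z>.04)&(Z<.055)&(abs(X-.41)<.06)&(abs(Y)<.1),"mat":(Z>.002)&(Z<.007)&(X>.35)&(X<.48)&(Y<.1)&(Y>-.14),"org":(Z>.035)&(Z<.05)&(abs(X-.64)<.12)&(abs(Y-.01)<.12),"lidbar":(Z>.025)&(Z<.045)&(abs(X-.53)<.08)&(abs(Y-.3)<.08)}.items(): print(n,m.sum(),cv2.minAreaRect(W[m][:,:2].astype(np.float32)*1000))
E
```

```text
clock: 11.05
position: [0.5427, -0.2129, 0.1404]
ee_rot: [0.001, 0.73, 0.684, 0.0]
contact_force: [-0.2, 0.8, 0.5]
width: 0.0558
gripper_force: 0.0
clock: 11.3
position: [0.5404, -0.2096, 0.1398]
ee_rot: [-0.001, 0.73, 0.684, -0.0]
contact_force: [-0.2, -0.2, 0.2]
width: 0.0555
gripper_force: 0.0
[ 0.5402 -0.2092  0.14  ] -3.66 0.055479119014763656
4 1759 ((538.7066650390625, -209.80880737304688), 19.819236755371094) [ 0.5387 -0.2089  0.0518]
3 1505 ((535.60595703125, -261.6637878417969), 20.051244735717773) [ 0.5357 -0.2604  0.0519]
2 1273 ((532.719482421875, -313.6933288574219), 20.350900650024414) [ 0.5326 -0.3119  0.0519]
head 314 ((411.998046875, -13.81887435913086), (110.41172790527344, 44.199241638183594), 82.90801239013672)
mat 1925 ((415.18841552734375, -20.045181274414062), (129.28562927246094, 236.91986083984375), 0.3525902330875397)
org 1579 ((641.8589477539062, 11.839439392089844), (200.9980926513672, 201.11911010742188), 86.84148406982422)
lidbar 242 ((533.0528564453125, 297.6000061035156), (19.852266311645508, 83.12389373779297), 10.805091857910156)
```

View pics/wr4.png

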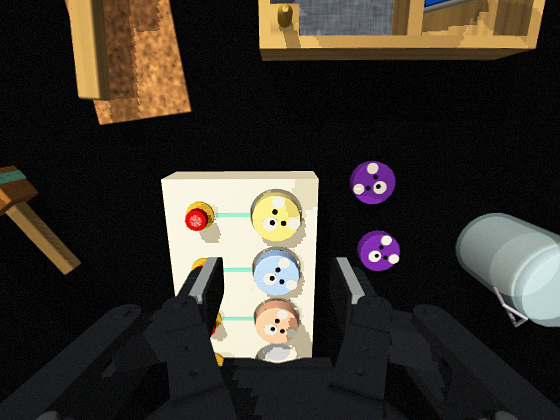

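The tokens stand proud (yellow token 4 at (277,216), blue 3, pink 2), and the fingers will pass clear of the pin heads. Descending on token 4.

```bash
python3 -m pendant '[{"jaw":0.3,"tx":0,"ty":0,"tz":-5,"ax":0,"ay":0,"az":0},{"jaw":0.3,"tx":0,"ty":0,"tz":-8.5,"ax":0,"ay":0,"az":0},{"jaw":0.3,"tx":0,"ty":0,"tz":-9.9,"ax":0,"ay":0,"az":0},{"jaw":0.3,"tx":0,"ty":0,"tz":-9.9,"ax":0,"ay":0,"az":0},{"jaw":-1,"tx":0,"ty":0,"tz":-9.9,"ax":0,"ay":0,"az":0},{"jaw":-1,"tx":0,"ty":0,"tz":-9.9,"ax":0,"ay":0,"az":0},{"jaw":-1,"tx":0,"ty":0,"tz":-9.9,"ax":0,"ay":0,"az":0},{"jaw":-1,"tx":0,"ty":0,"tz":-9.9,"ax":0,"ay":0,"az":0}]' 40
python3 -m pendant '[{"jaw":-1,"tx":0,"ty":0,"tz":-2,"ax":0,"ay":0,"az":0}]' 40 >/dev/null 2>&1 & sleep 0; kill %1 2>/dev/null; true
```

```text
clock: 12.4
position: [0.5419, -0.2106, 0.0423]
ee_rot: [0.001, 0.729, 0.684, 0.0]
contact_force: [-1.0, 0.9, 4.4]
width: 0.0377
gripper_force: 40.0
```

```bash
python3 - <<'E'
from h import *
s=manip.get_state();print(s["clock"],s["position"].round(4),s["width"],s["contact_force"])
E
python3 -m pendant '[{"jaw":-1,"tx":0,"ty":0,"tz":3,"ax":0,"ay":0,"az":0},{"jaw":-1,"tx":0,"ty":0,"tz":7,"ax":0,"ay":0,"az":0},{"jaw":-1,"tx":0,"ty":0,"tz":7,"ax":0,"ay":0,"az":0}]' 40
python3 - <<'E'
from h import *
p,W,im=cloud("scene"); cv2.imwrite("pics/sc5.png",cv2.resize(p[140:340,50:300],None,fx=3,fy=3))
E
```

```text
12.4 [ 0.5419 -0.2106  0.0423] 0.037733312096183934 [-1.00649725  0.90316283  4.36672581]
clock: 12.78
position: [0.5439, -0.2117, 0.1143]
ee_rot: [0.004, 0.729, 0.684, 0.001]
contact_force: [0.4, -0.1, -0.7]
width: 0.0379
gripper_force: 40.2
```

View pics/sc5.png

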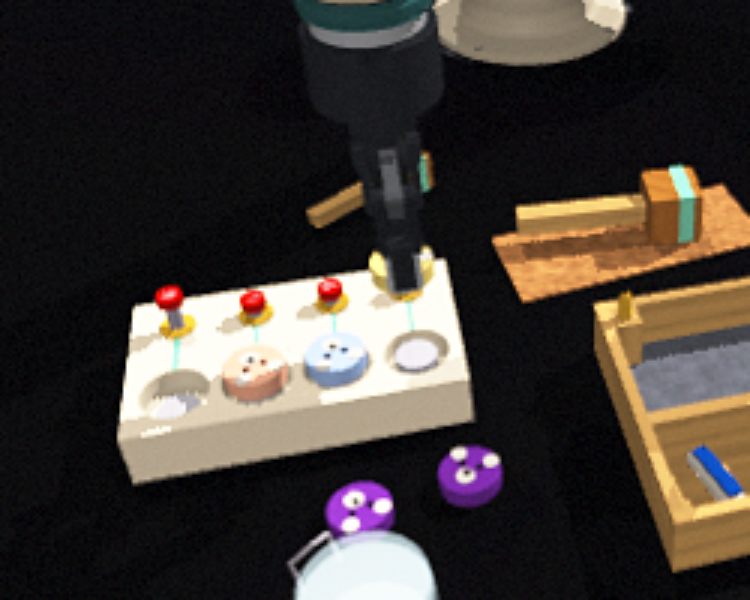

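```bash
python3 -m pendant '[{"jaw":-1,"tx":1.2,"ty":5.7,"tz":0,"ax":0,"ay":0,"az":0.5},{"jaw":-1,"tx":2.4,"ty":11.4,"tz":0,"ax":0,"ay":0,"az":0.5},{"jaw":-1,"tx":3.6,"ty":17.1,"tz":0,"ax":0,"ay":0,"az":0.5},{"jaw":-1,"tx":4.8,"ty":22.8,"tz":0,"ax":0,"ay":0,"az":0.5},{"jaw":-1,"tx":6.2,"ty":28.5,"tz":0,"ax":0,"ay":0,"az":0.5},{"jaw":-1,"tx":6.2,"ty":28.5,"tz":0,"ax":0,"ay":0,"az":0.5},{"jaw":-1,"tx":6.2,"ty":28.5,"tz":-4.5,"ax":0,"ay":0,"az":0.5},{"jaw":-1,"tx":6.2,"ty":28.5,"tz":-8,"ax":0,"ay":0,"az":0.5},{"jaw":-1,"tx":6.2,"ty":28.5,"tz":-9.5,"ax":0,"ay":0,"az":0.5},{"jaw":-1,"tx":6.2,"ty":28.5,"tz":-9.5,"ax":0,"ay":0,"az":0.5}]' 40
```

```text
clock: 14.08
position: [0.6024, 0.0739, 0.015]
ee_rot: [-0.001, 0.727, 0.687, -0.001]
contact_force: [0.2, 0.7, 0.3]
width: 0.0377
gripper_force: 40.2
```

```bash
python3 -m pendant '[{"jaw":0.2,"tx":0,"ty":0,"tz":0,"ax":0,"ay":0,"az":0},{"jaw":0.2,"tx":0,"ty":0,"tz":0,"ax":0,"ay":0,"az":0},{"jaw":0.2,"tx":0,"ty":0,"tz":5,"ax":0,"ay":0,"az":0},{"jaw":0.2,"tx":0,"ty":0,"tz":10,"ax":0,"ay":0,"az":0},{"jaw":0.3,"tx":-1.2,"ty":-6,"tz":10,"ax":0,"ay":0,"az":-0.5},{"jaw":0.3,"tx":-2.4,"ty":-12,"tz":10,"ax":0,"ay":0,"az":-0.5},{"jaw":0.3,"tx":-3.6,"ty":-18,"tz":10,"ax":0,"ay":0,"az":-0.5},{"jaw":0.3,"tx":-4.8,"ty":-24,"tz":10,"ax":0,"ay":0,"az":-0.5},{"jaw":0.3,"tx":-6,"ty":-30,"tz":10,"ax":0,"ay":0,"az":-0.5},{"jaw":0.3,"tx":-6.6,"ty":-33.6,"tz":10,"ax":0,"ay":0,"az":-0.5}]' 40
python3 -m pendant '[{"jaw":0.3,"tx":0,"ty":0,"tz":-1,"ax":0,"ay":0,"az":0},{"jaw":0.3,"tx":0,"ty":0,"tz":-1,"ax":0,"ay":0,"az":0}]' 40
python3 - <<'E'
from h import *
p,W,im=cloud("top"); X,Y,Z=W[...,0],W[...,1],W[...,2]
m=(np.hypot(X-.6035,Y-.074)<.03)&(Z>.012)&(Z<.03); print(m.sum(),np.median(W[m],0),cv2.minEnclosingCircle(W[m][:,:2].astype(np.float32)*1000))
s=manip.get_state();print(s["position"].round(4),yang())
E
```

```text
clock: 15.32
position: [0.5369, -0.2645, 0.1177]
ee_rot: [0.002, 0.73, 0.683, 0.0]
contact_force: [-0.1, 0.1, 0.7]
width: 0.0554
gripper_force: 0.0
clock: 15.58
position: [0.5367, -0.2604, 0.106]
ee_rot: [-0.001, 0.73, 0.684, 0.0]
contact_force: [-0.8, 1.3, 0.1]
width: 0.0554
gripper_force: 0.0
178 [0.60299783 0.07475404 0.02084404] ((606.0697021484375, 76.68060302734375), 21.74458122253418)
[ 0.5371 -0.26    0.1062] -3.6420811171914904
```

```bash
python3 -m pendant '[{"jaw":0.3,"tx":0,"ty":-0.15,"tz":-4,"ax":0,"ay":0,"az":0},{"jaw":0.3,"tx":0,"ty":-0.15,"tz":-6.4,"ax":0,"ay":0,"az":0},{"jaw":0.3,"tx":0,"ty":-0.15,"tz":-6.4,"ax":0,"ay":0,"az":0},{"jaw":-1,"tx":0,"ty":-0.15,"tz":-6.4,"ax":0,"ay":0,"az":0},{"jaw":-1,"tx":0,"ty":-0.15,"tz":-6.4,"ax":0,"ay":0,"az":0},{"jaw":-1,"tx":0,"ty":-0.15,"tz":-6.4,"ax":0,"ay":0,"az":0},{"jaw":-1,"tx":0,"ty":-0.15,"tz":-6.4,"ax":0,"ay":0,"az":0}]' 40
python3 -m pendant '[{"jaw":-1,"tx":0,"ty":0,"tz":3,"ax":0,"ay":0,"az":0},{"jaw":-1,"tx":0,"ty":0,"tz":7,"ax":0,"ay":0,"az":0},{"jaw":-1,"tx":0,"ty":0,"tz":7,"ax":0,"ay":0,"az":0}]' 40
```

```text
clock: 16.5
position: [0.5382, -0.263, 0.0434]
ee_rot: [0.001, 0.73, 0.684, 0.001]
contact_force: [0.8, 1.6, 3.8]
width: 0.0375
gripper_force: 40.3
clock: 16.88
position: [0.5393, -0.2643, 0.1157]
ee_rot: [0.004, 0.729, 0.684, 0.001]
contact_force: [-0.0, 0.3, -0.1]
width: 0.0377
gripper_force: 40.2
```

```bash
python3 -m pendant '[{"jaw":-1,"tx":1.2,"ty":5.7,"tz":0,"ax":0,"ay":0,"az":0.5},{"jaw":-1,"tx":2.4,"ty":11.4,"tz":0,"ax":0,"ay":0,"az":0.5},{"jaw":-1,"tx":3.6,"ty":17.1,"tz":0,"ax":0,"ay":0,"az":0.5},{"jaw":-1,"tx":4.8,"ty":22.8,"tz":0,"ax":0,"ay":0,"az":0.5},{"jaw":-1,"tx":6.3,"ty":28.5,"tz":0,"ax":0,"ay":0,"az":0.5},{"jaw":-1,"tx":6.3,"ty":28.5,"tz":0,"ax":0,"ay":0,"az":0.5},{"jaw":-1,"tx":6.3,"ty":28.5,"tz":-4.5,"ax":0,"ay":0,"az":0.5},{"jaw":-1,"tx":6.3,"ty":28.5,"tz":-8,"ax":0,"ay":0,"az":0.5},{"jaw":-1,"tx":6.3,"ty":28.5,"tz":-9.6,"ax":0,"ay":0,"az":0.5},{"jaw":-1,"tx":6.3,"ty":28.5,"tz":-9.6,"ax":0,"ay":0,"az":0.5}]' 40
```

```text
clock: 18.12
position: [0.5993, 0.0214, 0.0151]
ee_rot: [-0.001, 0.727, 0.687, -0.001]
contact_force: [-0.6, -1.2, -0.1]
width: 0.0379
gripper_force: 40.2
```

```bash
python3 -m pendant '[{"jaw":0.2,"tx":0,"ty":0,"tz":0,"ax":0,"ay":0,"az":0},{"jaw":0.2,"tx":0,"ty":0,"tz":0,"ax":0,"ay":0,"az":0},{"jaw":0.2,"tx":0,"ty":0,"tz":5,"ax":0,"ay":0,"az":0},{"jaw":0.2,"tx":0,"ty":0,"tz":10,"ax":0,"ay":0,"az":0},{"jaw":0.3,"tx":-1.2,"ty":-6,"tz":10,"ax":0,"ay":0,"az":-0.5},{"jaw":0.3,"tx":-2.4,"ty":-12,"tz":10,"ax":0,"ay":0,"az":-0.5},{"jaw":0.3,"tx":-3.6,"ty":-18,"tz":10,"ax":0,"ay":0,"az":-0.5},{"jaw":0.3,"tx":-4.8,"ty":-24,"tz":10,"ax":0,"ay":0,"az":-0.5},{"jaw":0.3,"tx":-6,"ty":-30,"tz":10,"ax":0,"ay":0,"az":-0.5},{"jaw":0.3,"tx":-6.5,"ty":-33.6,"tz":10,"ax":0,"ay":0,"az":-0.5}]' 40
python3 -m pendant '[{"jaw":0.3,"tx":0,"ty":0,"tz":-1,"ax":0,"ay":0,"az":0},{"jaw":0.3,"tx":0,"ty":0,"tz":-1,"ax":0,"ay":0,"az":0},{"jaw":0.3,"tx":0,"ty":0,"tz":-1,"ax":0,"ay":0,"az":0}]' 40
```

```text
clock: 19.38
position: [0.5348, -0.3171, 0.1177]
ee_rot: [0.002, 0.73, 0.683, -0.0]
contact_force: [0.7, 0.1, 0.2]
width: 0.0554
gripper_force: 0.0
clock: 19.75
position: [0.5355, -0.3124, 0.1066]
ee_rot: [-0.0, 0.729, 0.685, 0.0]
contact_force: [-0.0, -0.1, 0.2]
width: 0.0555
gripper_force: 0.0
```

```bash
python3 -m pendant '[{"jaw":0.3,"tx":0,"ty":0,"tz":-4,"ax":0,"ay":0,"az":0},{"jaw":0.3,"tx":0,"ty":0,"tz":-6.4,"ax":0,"ay":0,"az":0},{"jaw":0.3,"tx":0,"ty":0,"tz":-6.4,"ax":0,"ay":0,"az":0},{"jaw":-1,"tx":0,"ty":0,"tz":-6.4,"ax":0,"ay":0,"az":0},{"jaw":-1,"tx":0,"ty":0,"tz":-6.4,"ax":0,"ay":0,"az":0},{"jaw":-1,"tx":0,"ty":0,"tz":-6.4,"ax":0,"ay":0,"az":0},{"jaw":-1,"tx":0,"ty":0,"tz":-6.4,"ax":0,"ay":0,"az":0}]' 40
python3 -m pendant '[{"jaw":-1,"tx":0,"ty":0,"tz":3,"ax":0,"ay":0,"az":0},{"jaw":-1,"tx":0,"ty":0,"tz":7,"ax":0,"ay":0,"az":0},{"jaw":-1,"tx":0,"ty":0,"tz":7,"ax":0,"ay":0,"az":0}]' 40
```

```text
clock: 20.62
position: [0.5356, -0.3137, 0.0433]
ee_rot: [0.0, 0.73, 0.684, 0.0]
contact_force: [-2.1, 2.2, 4.3]
width: 0.0377
gripper_force: 40.3
clock: 21.0
position: [0.5381, -0.316, 0.116]
ee_rot: [0.005, 0.729, 0.684, 0.001]
contact_force: [-0.8, -0.2, -0.5]
width: 0.0377
gripper_force: 40.2
```

```bash
python3 -m pendant '[{"jaw":-1,"tx":1.2,"ty":5.7,"tz":0,"ax":0,"ay":0,"az":0.5},{"jaw":-1,"tx":2.4,"ty":11.4,"tz":0,"ax":0,"ay":0,"az":0.5},{"jaw":-1,"tx":3.6,"ty":17.1,"tz":0,"ax":0,"ay":0,"az":0.5},{"jaw":-1,"tx":4.8,"ty":22.8,"tz":0,"ax":0,"ay":0,"az":0.5},{"jaw":-1,"tx":6.3,"ty":28.4,"tz":0,"ax":0,"ay":0,"az":0.5},{"jaw":-1,"tx":6.3,"ty":28.4,"tz":0,"ax":0,"ay":0,"az":0.5},{"jaw":-1,"tx":6.3,"ty":28.4,"tz":-4.5,"ax":0,"ay":0,"az":0.5},{"jaw":-1,"tx":6.3,"ty":28.4,"tz":-8,"ax":0,"ay":0,"az":0.5},{"jaw":-1,"tx":6.3,"ty":28.4,"tz":-9.6,"ax":0,"ay":0,"az":0.5},{"jaw":-1,"tx":6.3,"ty":28.4,"tz":-9.6,"ax":0,"ay":0,"az":0.5}]' 40
```

```text
clock: 22.25
position: [0.5975, -0.0305, 0.0151]
ee_rot: [-0.001, 0.727, 0.687, -0.001]
contact_force: [-0.7, -0.3, 0.7]
width: 0.0377
gripper_force: 40.2
```

```bash
python3 -m pendant '[{"jaw":0.2,"tx":0,"ty":0,"tz":0,"ax":0,"ay":0,"az":0},{"jaw":0.2,"tx":0,"ty":0,"tz":0,"ax":0,"ay":0,"az":0},{"jaw":0.2,"tx":0,"ty":0,"tz":5,"ax":0,"ay":0,"az":0},{"jaw":0.2,"tx":0,"ty":0,"tz":11,"ax":0,"ay":0,"az":0},{"jaw":0.3,"tx":-1.2,"ty":6,"tz":14,"ax":0,"ay":0,"az":6},{"jaw":0.3,"tx":-2.4,"ty":12,"tz":16,"ax":0,"ay":0,"az":13.6},{"jaw":0.3,"tx":-3.6,"ty":18,"tz":16,"ax":0,"ay":0,"az":13.6},{"jaw":0.3,"tx":-4.8,"ty":24,"tz":16,"ax":0,"ay":0,"az":13.6},{"jaw":0.3,"tx":-6,"ty":30,"tz":16,"ax":0,"ay":0,"az":13.6},{"jaw":0.3,"tx":-6.5,"ty":32.7,"tz":16,"ax":0,"ay":0,"az":13.6}]' 40
python3 -m pendant '[{"jaw":0.3,"tx":0,"ty":0,"tz":0,"ax":0,"ay":0,"az":0},{"jaw":0.3,"tx":0,"ty":0,"tz":0,"ax":0,"ay":0,"az":0},{"jaw":0.3,"tx":0,"ty":0,"tz":0,"ax":0,"ay":0,"az":0}]' 40
python3 - <<'E'
from h import *
s=manip.get_state();print(s["position"].round(4),yang())
p,W,im=cloud("wrist"); X,Y,Z=W[...,0],W[...,1],W[...,2]; cv2.imwrite("pics/wr6.png",p)
m=(Z>.03)&(Z<.042)&(abs(X-.53)<.06)&(abs(Y-.3)<.07); print("bar",m.sum(),cv2.minAreaRect(W[m][:,:2].astype(np.float32)*1000),np.median(W[m],0))
m=(Z>.004)&(Z<.012)&(abs(X-.53)<.16)&(abs(Y-.3)<.16); print("lid",m.sum(),cv2.minAreaRect(W[m][:,:2].astype(np.float32)*1000))
p,W,im=cloud("top"); X,Y,Z=W[...,0],W[...,1],W[...,2]; cv2.imwrite("pics/top6.png",cv2.resize(p[100:270,100:340],None,fx=3.3,fy=3.3))
g=(abs(X-.64)<.13)&(abs(Y-.012)<.13)
# rim: outer rect; refine with pins
m=g&(Z>.05)&(Z<.075); n,l,st,c=cv2.connectedComponentsWithStats(m.astype(np.uint8))
for i in range(1,n):
    if st[i,4]>3: print("brass",c[i].round(1),st[i,4],np.median(W[l==i],0).round(4))
m=g&(Z>.038)&(Z<.05); print("rim",cv2.minAreaRect(W[m][:,:2].astype(np.float32)*1000))
m=(Z>.04)&(Z<.055)&(abs(X-.41)<.06)&(abs(Y)<.1);print("head",np.median(W[m],0))
E
```

```text
clock: 23.5
position: [0.5324, 0.3005, 0.1777]
ee_rot: [0.0, 0.639, 0.769, 0.001]
contact_force: [-0.2, -1.0, 0.5]
width: 0.0557
gripper_force: 0.0
clock: 23.88
position: [0.5337, 0.296, 0.1767]
ee_rot: [0.0, 0.641, 0.768, 0.0]
contact_force: [0.2, -0.3, -1.1]
width: 0.0556
gripper_force: 0.0
[0.5337 0.296  0.1767] 10.332581789674498
bar 1407 ((530.40185546875, 297.2001037597656), (17.571868896484375, 78.3969497680664), 10.6378755569458) [0.5303785  0.29998283 0.03499515]
lid 31689 ((530.57373046875, 296.66986083984375), (201.5985107421875, 200.80145263671875), 10.91720962524414)
brass [240.2 122.2] 16 [0.7243 0.0892 0.0606]
brass [301.4 183.6] 13 [ 0.5536 -0.0646  0.0622]
rim ((641.8707275390625, 11.991874694824219), (201.109375, 200.6738739013672), 86.75182342529297)
head [0.41524654 0.01885207 0.04843846]
```

View pics/top6.png

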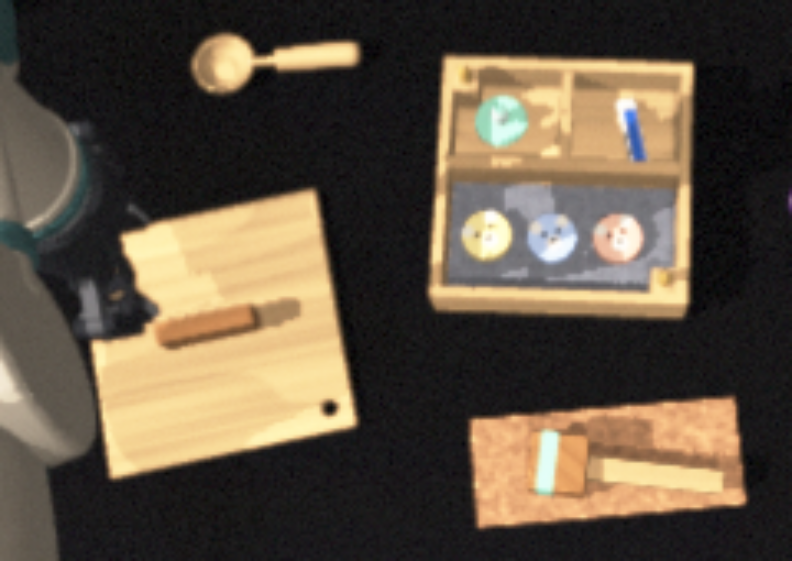

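Top view: yellow, blue and pink tokens lie flat in the front slot (crop (487,235), (553,237), (618,237)), and the mallet is on its mat. The lid bar is at crop (207,325), holes at (330,408) and its opposite. Grasping the bar.

```bash
python3 -m pendant '[{"jaw":0.3,"tx":-0.15,"ty":0.1,"tz":-6,"ax":0,"ay":0,"az":0.4},{"jaw":0.3,"tx":-0.15,"ty":0.1,"tz":-12,"ax":0,"ay":0,"az":0.4},{"jaw":0.3,"tx":-0.15,"ty":0.1,"tz":-16.2,"ax":0,"ay":0,"az":0.4},{"jaw":0.3,"tx":-0.15,"ty":0.1,"tz":-16.2,"ax":0,"ay":0,"az":0.4},{"jaw":-1,"tx":-0.15,"ty":0.1,"tz":-16.2,"ax":0,"ay":0,"az":0.4},{"jaw":-1,"tx":-0.15,"ty":0.1,"tz":-16.2,"ax":0,"ay":0,"az":0.4},{"jaw":-1,"tx":-0.15,"ty":0.1,"tz":-16.2,"ax":0,"ay":0,"az":0.4},{"jaw":-1,"tx":-0.15,"ty":0.1,"tz":-16.2,"ax":0,"ay":0,"az":0.4},{"jaw":-1,"tx":-0.15,"ty":0.1,"tz":-16.2,"ax":0,"ay":0,"az":0.4}]' 100
python3 - <<'E'
from h import *
s=manip.get_state();print(s["position"].round(4),yang())
E
```

```text
clock: 25.1
position: [0.5334, 0.2987, 0.0171]
ee_rot: [0.001, 0.637, 0.771, 0.002]
contact_force: [-0.4, -0.2, 5.8]
width: 0.0158
gripper_force: 98.8
[0.5334 0.2987 0.0171] 10.83094742056517
```

```bash
python3 -m pendant '[{"jaw":-1,"tx":0,"ty":0,"tz":2,"ax":0,"ay":0,"az":0},{"jaw":-1,"tx":0,"ty":0,"tz":6,"ax":0,"ay":0,"az":0},{"jaw":-1,"tx":0,"ty":0,"tz":12,"ax":0,"ay":0,"az":0},{"jaw":-1,"tx":1.8,"ty":-4.8,"tz":12,"ax":0,"ay":0,"az":-3},{"jaw":-1,"tx":3.6,"ty":-9.6,"tz":12,"ax":0,"ay":0,"az":-6},{"jaw":-1,"tx":5.4,"ty":-14.4,"tz":12,"ax":0,"ay":0,"az":-9},{"jaw":-1,"tx":7.2,"ty":-19.2,"tz":12,"ax":0,"ay":0,"az":-12},{"jaw":-1,"tx":9,"ty":-24,"tz":12,"ax":0,"ay":0,"az":-13.9},{"jaw":-1,"tx":10.85,"ty":-28.5,"tz":12,"ax":0,"ay":0,"az":-13.9},{"jaw":-1,"tx":10.85,"ty":-28.5,"tz":12,"ax":0,"ay":0,"az":-13.9}]' 110
python3 -m pendant '[{"jaw":-1,"tx":0,"ty":0,"tz":-0.8,"ax":0,"ay":0,"az":0},{"jaw":-1,"tx":0,"ty":0,"tz":-0.8,"ax":0,"ay":0,"az":0},{"jaw":-1,"tx":0,"ty":0,"tz":-0.8,"ax":0,"ay":0,"az":0}]' 110
cat > lid.py <<'E'
from h import *
s=manip.get_state();print(s["position"].round(4),yang(),s["width"])
for n in("top","scene","wrist"):
    p,W,im=cloud(n); X,Y,Z=W[...,0],W[...,1],W[...,2]; cv2.imwrite(f"pics/l_{n}.png",p)
    zb=s["position"][2]-.017
    m=(Z>zb+.001)&(Z<zb+.013)&(abs(X-.64)<.14)&(abs(Y-.012)<.14)
    q=W[m]
    if len(q)<100: continue
    A=np.c_[q[:,:2]-[.64,.012],np.ones(len(q))]; co=np.linalg.lstsq(A,q[:,2],rcond=None)[0]
    print(n,len(q),cv2.minAreaRect(q[:,:2].astype(np.float32)*1000),"plane dz/dx,dz/dy,z",co.round(4))
    m=(Z>.036)&(Z<.05)&(abs(X-.64)<.14)&(abs(Y-.012)<.14); 
    if m.sum()>100: print("  rim",m.sum(),cv2.minAreaRect(W[m][:,:2].astype(np.float32)*1000))
E
python3 lid.py
```

```text
clock: 26.35
position: [0.6421, 0.0094, 0.1352]
ee_rot: [0.002, 0.727, 0.686, 0.0]
contact_force: [-1.1, -0.0, -2.4]
width: 0.0155
gripper_force: 108.0
clock: 26.72
position: [0.6398, 0.0144, 0.1263]
ee_rot: [-0.0, 0.725, 0.688, -0.0]
contact_force: [-0.8, 0.5, -2.2]
width: 0.0152
gripper_force: 108.0
[0.6398 0.0144 0.1263] -2.989115784919991 0.015248919721809293
top 1419 ((640.28955078125, 13.430526733398438), (200.13563537597656, 201.05133056640625), 87.39470672607422) plane dz/dx,dz/dy,z [-0.0019 -0.0013  0.1176]
  rim 123 ((546.1651611328125, -53.80907440185547), (59.07402801513672, 16.237333297729492), 87.16915130615234)
scene 6544 ((640.5057983398438, 11.709182739257812), (201.68223571777344, 203.57981872558594), 86.91032409667969) plane dz/dx,dz/dy,z [-0.0063  0.0003  0.1168]
  rim 1454 ((643.0768432617188, 9.576400756835938), (201.37014770507812, 201.75880432128906), 86.99341583251953)
wrist 83751 ((639.1846923828125, 12.287666320800781), (201.26751708984375, 202.23397827148438), 86.97158813476562) plane dz/dx,dz/dy,z [-0.0028 -0.001   0.1166]
```

```bash
python3 -m pendant '[{"jaw":-1,"tx":0.2,"ty":-0.17,"tz":-1,"ax":0,"ay":0,"az":-0.2},{"jaw":-1,"tx":0.2,"ty":-0.17,"tz":-2.5,"ax":0,"ay":0,"az":-0.2},{"jaw":-1,"tx":0.2,"ty":-0.17,"tz":-3.4,"ax":0,"ay":0,"az":-0.2},{"jaw":-1,"tx":0.2,"ty":-0.17,"tz":-3.4,"ax":0,"ay":0,"az":-0.2},{"jaw":-1,"tx":0.2,"ty":-0.17,"tz":-3.4,"ax":0,"ay":0,"az":-0.2}]' 110
python3 lid.py; python3 - <<'E'
import cv2
a=cv2.imread("pics/l_scene.png");cv2.imwrite("pics/l1.png",cv2.resize(a[180:350,220:420],None,fx=3.5,fy=3.5))
E
```

```text
clock: 27.5
position: [0.6426, 0.0115, 0.0924]
ee_rot: [0.0, 0.727, 0.687, 0.0]
contact_force: [-0.6, 0.5, -2.6]
width: 0.0156
gripper_force: 108.0
[0.6426 0.0115 0.0924] -3.284833820446721 0.015580672359464988
top 1252 ((642.7199096679688, 10.215957641601562), (200.9880828857422, 200.07901000976562), 86.79315185546875) plane dz/dx,dz/dy,z [-0.003  -0.0019  0.0837]
  rim 104 ((552.543701171875, -55.18132019042969), (56.10972213745117, 29.112306594848633), 87.53175354003906)
scene 6518 ((643.9700927734375, 8.665626525878906), (201.24288940429688, 203.36917114257812), 86.78874206542969) plane dz/dx,dz/dy,z [-0.0056  0.0001  0.083 ]
  rim 1180 ((642.65283203125, 9.732978820800781), (201.3816680908203, 203.29486083984375), 86.73435974121094)
wrist 83703 ((641.6305541992188, 9.955177307128906), (200.3552703857422, 202.2166748046875), 86.77658081054688) plane dz/dx,dz/dy,z [-0.002  -0.001   0.0829]
  rim 167 ((742.5221557617188, 87.26385498046875), (15.55068588256836, 5.953885555267334), 83.70502471923828)
```

View pics/l1.png

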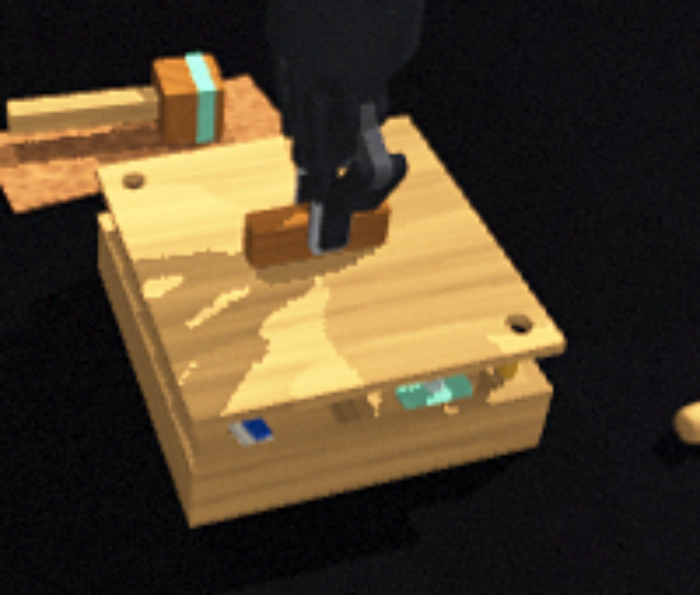

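The lid hovers level above the organiser with holes at crop (133,181) and (520,324). It is about 1 mm off, so I'll correct and lower onto the tips.

```bash
python3 -m pendant '[{"jaw":-1,"tx":-0.1,"ty":0.13,"tz":0,"ax":0,"ay":0,"az":0},{"jaw":-1,"tx":-0.1,"ty":0.13,"tz":-0.5,"ax":0,"ay":0,"az":0},{"jaw":-1,"tx":-0.1,"ty":0.13,"tz":-1,"ax":0,"ay":0,"az":0},{"jaw":-1,"tx":-0.1,"ty":0.13,"tz":-1.5,"ax":0,"ay":0,"az":0},{"jaw":-1,"tx":-0.1,"ty":0.13,"tz":-1.5,"ax":0,"ay":0,"az":0}]' 110
python3 lid.py
```

```text
clock: 28.28
position: [0.6408, 0.0128, 0.0765]
ee_rot: [-0.001, 0.727, 0.687, -0.001]
contact_force: [-0.5, 0.0, -1.9]
width: 0.0159
gripper_force: 108.0
[0.6408 0.0128 0.0765] -3.2821560156844125 0.015883702583358247
top 1240 ((641.4612426757812, 12.269195556640625), (201.4947509765625, 200.63851928710938), 86.57173919677734) plane dz/dx,dz/dy,z [-0.0035 -0.0003  0.0678]
scene 6437 ((642.1048583984375, 10.093467712402344), (201.45370483398438, 203.404541015625), 86.67086029052734) plane dz/dx,dz/dy,z [-0.0075  0.0004  0.0672]
  rim 958 ((643.287353515625, 9.705818176269531), (200.90135192871094, 201.52041625976562), 86.84664154052734)
wrist 83946 ((640.5133056640625, 10.95355224609375), (200.94639587402344, 202.0894317626953), 86.902587890625) plane dz/dx,dz/dy,z [-0.0035 -0.0012  0.0672]
  rim 171 ((737.2938232421875, 88.16294860839844), (15.003762245178223, 9.198577880859375), 88.5468978881836)
```

```bash
python3 -m pendant '[{"jaw":-1,"tx":0.05,"ty":0,"tz":-0.5,"ax":0,"ay":0,"az":0},{"jaw":-1,"tx":0.05,"ty":0,"tz":-1,"ax":0,"ay":0,"az":0},{"jaw":-1,"tx":0.05,"ty":0,"tz":-1.4,"ax":0,"ay":0,"az":0},{"jaw":-1,"tx":0.05,"ty":0,"tz":-1.45,"ax":0,"ay":0,"az":0},{"jaw":-1,"tx":0.05,"ty":0,"tz":-1.45,"ax":0,"ay":0,"az":0}]' 110
python3 lid.py
```

```text
clock: 29.05
position: [0.6418, 0.0128, 0.0628]
ee_rot: [-0.0, 0.727, 0.687, -0.0]
contact_force: [0.6, 0.6, -1.8]
width: 0.0156
gripper_force: 108.1
[0.6418 0.0128 0.0628] -3.279636639811848 0.015576408949716404
top 1195 ((642.0687255859375, 11.54833984375), (200.15798950195312, 200.31004333496094), 86.81507110595703) plane dz/dx,dz/dy,z [-0.0025  0.0012  0.0542]
scene 6368 ((643.2353515625, 9.908370971679688), (201.58250427246094, 202.68296813964844), 86.79107666015625) plane dz/dx,dz/dy,z [-0.0058  0.0001  0.0532]
  rim 657 ((645.7984619140625, 9.247520446777344), (200.5098419189453, 197.29750061035156), 86.72682189941406)
wrist 83769 ((640.6552124023438, 11.222518920898438), (200.78431701660156, 202.20591735839844), 86.6568374633789) plane dz/dx,dz/dy,z [-0.002  -0.0008  0.053 ]
  rim 154 ((638.8616333007812, 65.32014465332031), (195.3223419189453, 28.226411819458008), 18.789207458496094)
```

Lid top is at about 53 mm, so it is essentially flush. I'll press down a touch, release and rise.

```bash
python3 -m pendant '[{"jaw":-1,"tx":0,"ty":0,"tz":-0.1,"ax":0,"ay":0,"az":0},{"jaw":0.1,"tx":0,"ty":0,"tz":-0.1,"ax":0,"ay":0,"az":0},{"jaw":0.1,"tx":0,"ty":0,"tz":-0.1,"ax":0,"ay":0,"az":0},{"jaw":0.1,"tx":0,"ty":0,"tz":2,"ax":0,"ay":0,"az":0},{"jaw":0.1,"tx":0,"ty":0,"tz":6,"ax":0,"ay":0,"az":0},{"jaw":0.1,"tx":0,"ty":0,"tz":12,"ax":0,"ay":0,"az":0},{"jaw":0.1,"tx":-3,"ty":5,"tz":16,"ax":0,"ay":0,"az":0},{"jaw":0.1,"tx":-6,"ty":11,"tz":16,"ax":0,"ay":0,"az":0},{"jaw":0.1,"tx":-9,"ty":17,"tz":16,"ax":0,"ay":0,"az":0},{"jaw":0.1,"tx":-12,"ty":23,"tz":16,"ax":0,"ay":0,"az":0}]' 110
python3 - <<'E'
from h import *
for n in("top","scene"):
    p,W,im=cloud(n); X,Y,Z=W[...,0],W[...,1],W[...,2]; cv2.imwrite(f"pics/end_{n}.png",p)
    m=(Z>.048)&(Z<.058)&(abs(X-.64)<.13)&(abs(Y-.012)<.13); q=W[m]
    A=np.c_[q[:,:2]-[.64,.012],np.ones(len(q))]
    print(n,len(q),cv2.minAreaRect(q[:,:2].astype(np.float32)*1000),np.linalg.lstsq(A,q[:,2],rcond=None)[0].round(4))
    m=(Z>.044)&(Z<.055)&(abs(X-.41)<.06)&(abs(Y)<.1);print("head",m.sum(),np.median(W[m],0))
E
```

```text
clock: 30.45
position: [0.5303, 0.2259, 0.2235]
ee_rot: [0.0, 0.727, 0.686, 0.001]
contact_force: [1.3, 1.2, 0.2]
width: 0.0465
gripper_force: 0.0
top 5306 ((643.0928955078125, 11.995559692382812), (201.201416015625, 201.95277404785156), 86.68695831298828) [-0.0007  0.0012  0.0537]
head 312 [0.41529046 0.01890178 0.04868642]
scene 6837 ((642.5986328125, 10.111244201660156), (201.14083862304688, 203.86740112304688), 86.81389617919922) [-0.0025 -0.0002  0.0525]
head 204 [0.4198651  0.01609726 0.04754174]
```

View pics/end_scene.png

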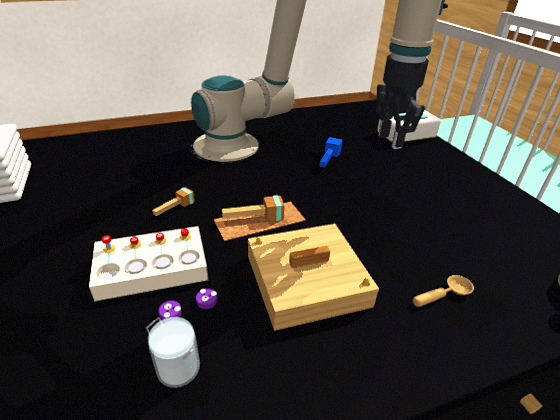

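The lid lies flush with both brass pins through its holes ((257,240), (366,282)). The mallet is on its mat at (270,208) and the arm is clear.

```bash
python3 -c "from rig import manip; print(manip.sign_off())"
```

```text
the job is handed in; nothing more can be done
None
```

I handed the job in at about 30 s on the robot's clock: pins 2, 3 and 4 were struck home, their three tokens (cavity 1 was empty) lie in the front slot, the mallet is back on its mat and the lid sits flush over both pins; the sign-off returned no verdict.

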